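Hook the handpiece rest into the slotted rack and lock it

ROBOT

A 6-joint arm with a two-finger parallel gripper is mounted at the origin on the work surface. World frame = base frame: x ahead of the robot, y to its left, z up, the work surface at z = 0. Lengths are in m, angles in rad, forces in N, time in s.
With the tool pointing down it reaches from about 0.35 to 0.725 m from the base axis. Payload 4.3 kg.
Tool frame: the origin (TCP) lies midway between the tips of the shut fingers; the grasp point (between the pads) lies manip.grasp_offset behind it (manip.grasp_offset is the distance from the TCP to the grasp point, in m); y points along the fingers, z is the direction in which the jaws open and shut, and the axes are right-handed (so a half turn about y gives the same grasp; the last joint's range is limited). The gripper opens to 85 mm and grips with 20 to 120 N. Pads are 22 mm wide; open, the fingers measure 114 mm over their backs; the gripper's body (76 mm by 85 mm) begins 54 mm behind the grasp point. The pads swing forward as they close: fully open they stand 13 mm farther back than shut.
Start: joints at [1.179, 0.377, 0.081, 1.274, 0, 1.46], TCP at [0.16, 0.552, 0.209] pointing down, gripper open.
Joint ranges: [-2.72, 2.72], [-0.84, 1.66], [-1.02, 1.22], [-1.77, 2.12], [-1.37, 1.28], [-3.14, 3.14]. Speed limits (rad/s): [2.57, 2.57, 3.14, 3.14, 3.14, 3.14].

INTERFACE

Orientations are given as a rotation vector (axis times angle).
In Python, from workcell import manip gives the robot as it stands. The module is installed in compiled form; this text tells all that it offers.
- The arm moves only by the shell command python3 -m crank 'ROWS' [FORCE]. ROWS is JSON, a list of rows, each a list of 7 numbers: the shift along the tool's x, y, z in units of 40 mm (1.0 is 40 mm), then the turn, a rotation vector about the tool's x, y, z in units of 8 degrees (1.0 is 8 degrees), then the opening, from 0 (shut) to 1 (fully open). A call has 1 to 5 rows; each row shifts and turns the pose as measured when the row begins, along the tool's axes as they then stand; what a row does not reach is not made up. A row lasts 1/8 s, in which the tool goes at most 62.5 mm and 10.7 degrees, less where a joint would pass 70% of its speed; a pose out of reach is approached as far as the arm can. A call is refused whole if a number of a shift passes 1 or a number of a turn 1, either way. A call with a gripper value outside its range is refused whole. The fingers move at their own pace and stop on an object; FORCE is the grip in N (left out, the last holds). Time passes only in rows, so rows that do not move let the fingers close. It gives the time, the measured TCP pose, the force and the opening at its end, in the units of the state.
- manip.get_state(): the state, without advancing time (a new reading comes with each control period).
- manip.capture(name): name is "side" or "top"; returns (picture, depth): 480x640x3 uint8, red, green, blue; 480x640 float32, m along the optical axis (not along the pixel's ray), 0 where there is no reading.
- manip.calibration(name): a dict with "fx", "fy", "cx", "cy" (pixels), "dist" ([k1, k2, p1, p2, k3] as OpenCV has them; the pictures are not rectified), "eye" and "rotation" of the camera in the world. Camera axes: x right, y up, looking along -z (the intrinsics and any distortion apply to the point x, -y, -z); pixel columns grow to the right and rows downward; lengths in m; the calibration is good to about 2 mm. A picture is of the moment at which its call begins. calibration takes no time and is no camera call.
- manip.close_job(): hands the job in, once; it reports no verdict.
The state is a dict: "time": time; "q": joint angles; "dq": joint speeds; "effort": joint torques, N m; "tool_pos": TCP position; "tool_rot": TCP orientation; "ft_force": force on the tool from outside, world axes, zero at the start; "ft_torque": the same for the moment, N m; "opening": finger opening in m.
Only numpy, scipy, OpenCV 4.12 (cv2) and the standard library are available. Lean on these libraries where they do the work, as an engineer would, in place of code of your own. Each camera call takes 0.05 s, during which the arm holds its last target. There are 200 camera calls.

TASK

Pick up the blue handpiece-rest bracket from the bench, hook its four claws into the upper two slots of both uprights of the slotted rack, and press it down on its dark thumb pad until it is fully home and the red spring catch has snapped out over it. Feel your way: let it down rather than drop it, press firmly but never force it. Then let go, and leave everything else on the bench where it is.

Things in the scene. Friction and masses are not known exactly. Their poses are not given: they have to be found in the camera images.
- bracket: Blue L-shaped bracket, 320 g +-20 %, standing on its arm's underside. Origin: middle of the plate's back face, level with the arm's underside. +x out of the back face (where the claws point), z up. Arm 18 wide (y), 28 high, from the plate to x = -160; two-pronged fork at x -156 to -144, y to +-20, up to z = 60. Plate x -4 to 0, 100 wide, 84 high.
- bracket_grip (a point): Where to pinch the bracket's 18 mm wide, 28 high arm: middle of the arm, at x = -95, z = 14 mm in the bracket's frame; axes as the bracket.
- thumb_pad: Dark rubber thumb pad, 34 x 46 mm, on the ledge on top of the bracket's plate, where the bracket is pressed down. Origin: middle of its top face, at x = -20, z = 84 mm in the bracket's frame; axes as the bracket. More than about 30 N on it is too much. Below the ledge the plate has a 28 wide window (z 30 to 77) crossed by one bar (z 56 to 60).
- bracket_claws (a point): Point on the plate's back face midway between the upper claws, level with the underside of their necks (bracket x = 0, z = 66 mm). Four steel claws at y = +-38, 4 wide: necks at bracket z 66-74 and 20-28 reach 10 mm behind the plate; a nose at their end (x 5.5 to 10) hangs 12 mm below each neck.
- rack: Fixed bench-top rack, dark base 156 wide, two aluminium slotted uprights 24 wide at y = +-38, top at z = 223 mm. Origin: on the bench, under the middle of the uprights' front faces; +x from the front face into the slots, z up. The uprights are clamped by hand in their sockets: slots and catch really lie up to 6 mm higher or lower than any height told here, and no pose shows it.
- rack_slots (a point): Nominal point in the front-face plane midway between the uprights, level with the sills of the top slots (rack z = 181, really +-6 mm). Each upright has four slots 8 wide, 26 high, in a 4 mm sheet, hollow behind, 46 mm apart; the bracket's claws belong in the upper two (sills at z = 181 and 135). Axes as the rack.
- rack_home (a point): Where the bracket's origin lies when home: rack x = 0, y = 0, nominal z = 115 (really +-6 mm, stopped hard by the necks on the sills), bracket axes along the rack's. The claws enter with the bracket 12 to 18 mm above its real home; push in till the plate lies on the uprights (outside that range the noses butt on the face 10 mm short), then down.
- catch (a joint): Red spring catch, 16 wide, between the uprights near z = 181 mm; its wedge stands 6 mm out of the front face. 0 m = fully out, up to 0.008 pushed back. The bracket's bar meets it 8 to 10 mm above home (the weight alone stops there). Pressing the bracket past it takes about 10 to 17 N on the pad, the most 1 mm above home, where it snaps out to 0 over the bar.
- model: Bystander: pink and white plaster jaw model, 56 x 66 x 36 mm, origin at the centre of its underside.
- model2: Bystander: yellowish plaster jaw model, same size, origin at the centre of its underside.
- handpiece: Bystander: black grinding handpiece 140 mm long lying on the bench, 25 mm thick, origin under its thick part.
- bur_block: Bystander: wooden bur block with upright burs, 50 x 70 mm, 45 high, origin at the centre of its underside.
- liquid_bottle: Bystander: amber bottle, 56 across, 120 high, origin at the centre of its underside.
- mix_bowl: Bystander: green mixing bowl, 110 across, 60 high, origin at the centre of its underside.
- wax_knife: Bystander: wax spatula 160 mm long lying on the bench.
There are look-alikes about, which are no part of the job. Leave any pink look-alike of the bracket alone. What is shaped like the rack but pink is not meant.

How it is judged:
On the way, in this order (a step that is already met when the one before it is completed fails the run):
1. the claws are in the slots and the plate is against the uprights, above its home height (x of bracket in the frame of rack between -0.005 and 0.005 m and y of bracket in the frame of rack between -0.006 and 0.006 m and z of bracket in the frame of rack between 0.118 and 0.143 m).
2. the bracket's bar has pushed the spring catch back (value of joint catch above 0.0035 m).
At the end, for the whole second after the job is handed in: The bracket hangs home in the upper two slots of both uprights: origin within 4 mm (x), 6 mm (y) and 7 mm (z, which covers the unknown post height) of the rack's (0, 0, 115 mm), level and square within 0.07 rad, the catch sprung out again (under 1.5 mm), at rest and released (z of bracket in the frame of rack between 0.108 and 0.122 m and x of bracket in the frame of rack between -0.004 and 0.004 m and y of bracket in the frame of rack between -0.006 and 0.006 m and angle between bracket's own z axis and vertical below 0.07 rad and angle between the x axis of bracket and the x axis of rack, either way round below 0.07 rad and value of joint catch below 0.0015 m and linear speed of bracket below 0.01 m/s and angular speed of bracket below 0.1 rad/s); the robot touches nothing.
It fails at once if the thumb pad is pressed with more than 30 N (contact force between thumb_pad and anything else above 30 N).
It fails at once if the bracket is rammed, wrenched or dropped into the rack with more than 80 N (contact force between bracket and rack above 80 N).
It fails at once if a bystander is moved more than 20 mm (distance of any of model, model2, handpiece, bur_block, liquid_bottle, mix_bowl, wax_knife from where it was at the start of the episode above 0.02 m).
It also fails if it takes over 64 s, if anything falls off the work surface, if the arm or the gripper's body presses on something with over 40 N, if the wrist force passes 120 N, or if a joint passes its speed limit or range.

## Working session

There is one attempt and no reset: what is moved stays moved. The work goes in short steps, Python scripts to look and compute and a shell command to move; the robot and the scene stay as the last step left them, time stands still between calls to the robot, and variables do not carry over. Pictures are saved under pics/ and viewed, about 8 in all and at most 12, crops included, and the job is handed in when it is done.

```bash
mkdir -p pics
cat > h.py <<'E'
import numpy as np, cv2
from workcell import manip
from scipy.spatial.transform import Rotation as R
def cloud(name):
    im,d=manip.capture(name); c=manip.calibration(name)
    K=np.array([[c['fx'],0,c['cx']],[0,c['fy'],c['cy']],[0,0,1.]])
    v,u=np.mgrid[0:480,0:640]
    p=cv2.undistortPoints(np.stack([u,v],-1).reshape(-1,1,2).astype(np.float64),K,np.array(c['dist'],float)).reshape(480,640,2)
    d=d.astype(float)
    P=np.stack([p[...,0]*d,-p[...,1]*d,-d],-1)
    Rm=np.array(c['rotation'],float)
    if Rm.shape!=(3,3): Rm=R.from_rotvec(Rm).as_matrix()
    W=P@Rm.T+np.array(c['eye']); W[d==0]=np.nan
    return im,W
def save(im,n): cv2.imwrite('pics/'+n,cv2.cvtColor(im,cv2.COLOR_RGB2BGR))
E
python3 - <<'E'
from h import *
for n in('top','side'):
    im,W=cloud(n); save(im,n+'0.png'); np.savez(n+'0.npz',im=im,W=W)
    c=manip.calibration(n);print(n,c)
print(manip.get_state(),manip.grasp_offset)
E
```

```text
top {'fx': 609.9647657019876, 'fy': 609.9647657019876, 'cx': 324.256446962936, 'cy': 250.13608626863987, 'dist': array([-0.21206314,  0.        ,  0.        ,  0.        ,  0.        ]), 'eye': array([0.26644837, 0.02031585, 1.67836571]), 'rotation': array([ 0.10306379, -0.10496365, -1.58539885])}
side {'fx': 477.52416312710056, 'fy': 477.52416312710056, 'cx': 326.2153404421411, 'cy': 238.93424333029006, 'dist': array([0.02044319, 0.        , 0.        , 0.        , 0.        ]), 'eye': array([ 0.01567386, -0.79848388,  0.67183424]), 'rotation': array([ 1.03596419, -0.25688368, -0.46234261])}
{'time': 0.1, 'q': array([1.17869486e+00, 3.78033074e-01, 7.97915840e-02, 1.27443157e+00,
       1.72982696e-05, 1.46046457e+00]), 'dq': array([-0.00150278, -0.0016167 ,  0.00398699, -0.00073736,  0.00141794,
        0.00175311]), 'effort': array([ 1.20400713e-03, -4.64694107e+01,  2.70581460e+01,  1.19945017e-02,
       -1.07706207e-04, -8.94983629e-06]), 'tool_pos': array([0.15964636, 0.55173779, 0.20834221]), 'tool_rot': array([-1.5612733 ,  0.2216048 , -0.22084342]), 'ft_force': array([-0.18266375,  0.50981048, -0.02850714]), 'ft_torque': array([-0.00238886, -0.05812267, -0.02284453]), 'opening': 0.08574785006944331} 0.0187
```

View pics/top0.png

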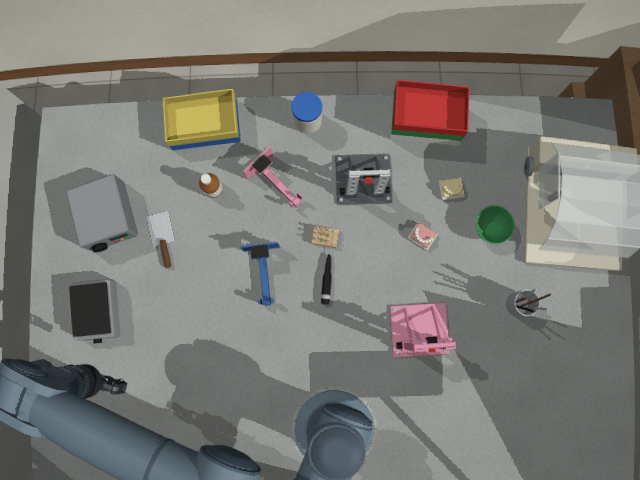

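View pics/side0.png

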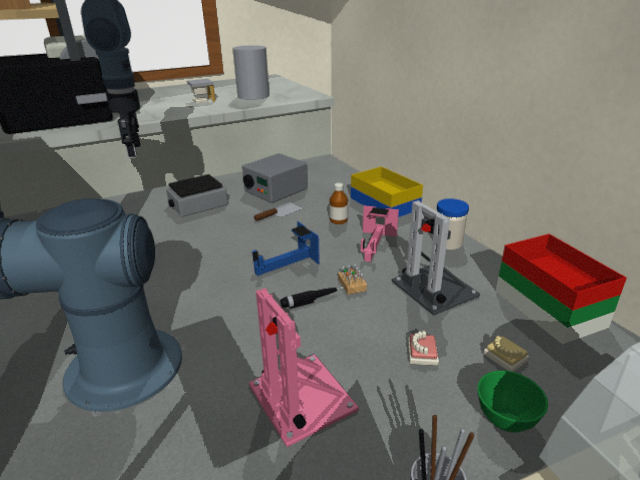

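The top view shows the bracket at about (262,270), its plate pointing up (+x), and the rack at (363,180) with the red catch at (369,181). The pink bracket and rack are decoys. The bur block (325,236) and handpiece (327,280) lie nearby. The side view agrees.

```bash
cat > m.py <<'E'
from h import *
def bracket(im,W,box):
    h=cv2.cvtColor(im,cv2.COLOR_RGB2HSV); m=(h[...,0]>100)&(h[...,0]<128)&(h[...,1]>110)
    b=np.zeros_like(m); b[box[1]:box[3],box[0]:box[2]]=1
    m&=b; P=W[m]; return P[~np.isnan(P[:,0])]
if __name__=='__main__':
    for n,box in(('top',(225,225,300,315)),('side',(240,215,330,285))):
        z=np.load(n+'0.npz'); im,W=z['im'],z['W']
        P=bracket(im,W,box); print(n,len(P),P.min(0),P.max(0))
        arm=P[(P[:,2]>.02)&(P[:,2]<.034)]; 
        if n=='top':
            q=cv2.fitLine(arm[:,:2].astype(np.float32),cv2.DIST_HUBER,0,.01,.01).ravel(); print('arm line',q,np.degrees(np.arctan2(q[1],q[0])))
            d=q[:2]*np.sign(q[0]); s=(P[:,:2]-q[2:])@d; t=(P[:,:2]-q[2:])@np.array([-d[1],d[0]])
            print('s range',np.percentile(s,[0,1,99,100]),'t',np.percentile(t,[0,50,100]))
            hi=P[:,2]>.07; r=cv2.minAreaRect(P[hi][:,:2].astype(np.float32)*1000);print('hi',hi.sum(),r); 
            print('s at plate top',np.percentile(s[hi],[2,50,98]), 'armz',np.median(arm[:,2]),'hiz',np.median(P[hi][:,2]))
    T=np.load('top0.npz')['W'];S=np.load('side0.npz')['W'];ts=np.load('top0.npz')['im'];ss=np.load('side0.npz')['im']
    a=T[140:215,325:400].reshape(-1,3);b=S[190:320,385:485].reshape(-1,3);bc=ss[190:320,385:485].reshape(-1,3)
    base=a[(a[:,2]>.006)&(a[:,2]<.03)]
    r=cv2.minAreaRect(base[:,:2].astype(np.float32)*1000);print('base',r,np.median(base[:,2]))
    for z0,z1 in((.05,.1),(.1,.15),(.15,.2),(.2,.215),(.215,.24)):
        for nm,A in(('top',a),('side',b)):
            k=A[(A[:,2]>z0)&(A[:,2]<z1)&(A[:,0]<.95)]; 
            if len(k)>5:print(nm,z0,len(k),k.min(0).round(3),k.max(0).round(3),cv2.minAreaRect(k[:,:2].astype(np.float32)*1000))
    for nm,i,W in(('top',ts,T),('side',ss,S)):
        h=cv2.cvtColor(i,cv2.COLOR_RGB2HSV); m=((h[...,0]<6)|(h[...,0]>174))&(h[...,1]>180)&(W[...,2]>.12)&(W[...,2]<.22)&(W[...,1]>-.1)
        k=W[m];k=k[(k[:,0]>.5)&(k[:,0]<.8)];print('catch',nm,len(k),k.min(0),k.max(0),np.median(k,0))
    # bystanders heights near path
E
python3 m.py
```

```text
top 462 [ 0.34122371  0.14103473 -0.00188613] [0.51260811 0.23644403 0.09162512]
arm line [0.9961212  0.08799133 0.40542114 0.18116298] 5.0480604
s range [-0.0648265  -0.06401832  0.09269396  0.10653308] t [-0.04822614 -0.00074295  0.0476271 ]
hi 77 ((478.8034362792969, 187.32473754882812), (38.36638259887695, 95.85417938232422), 5.119016170501709)
s at plate top [0.05498431 0.0900824  0.09273456] armz 0.02854108589172133 hiz 0.08183656906728776
side 1121 [ 0.34061939  0.13702596 -0.00223257] [0.54215112 0.33695004 0.08747852]
base ((696.1103515625, -94.70545196533203), (210.8535919189453, 217.0963592529297), 89.00914764404297) 0.010453650837429329
top 0.05 108 [ 0.638 -0.148  0.05 ] [ 0.72  -0.048  0.099] ((679.1681518554688, -97.08403015136719), (79.96585083007812, 99.46207427978516), 1.3209760189056396)
side 0.05 1382 [ 0.64 -0.15  0.05] [0.94  0.354 0.1  ] ((805.0497436523438, 81.5166015625), (548.6737670898438, 210.1756134033203), 68.64750671386719)
top 0.1 94 [ 0.639 -0.145  0.101] [ 0.658 -0.048  0.15 ] ((648.5228881835938, -96.66302490234375), (97.43924713134766, 19.243726730
[... 702 characters left out ...]
1 -0.045  0.215] ((650.76513671875, -97.84056091308594), (20.464021682739258, 106.14730072021484), 0.3128781318664551)
top 0.215 228 [ 0.639 -0.146  0.215] [ 0.66  -0.049  0.23 ] ((649.31201171875, -97.97972106933594), (20.100622177124023, 97.14364624023438), 0.33074018359184265)
side 0.215 231 [ 0.641 -0.149  0.215] [ 0.662 -0.045  0.224] ((651.3516845703125, -96.91851806640625), (20.056325912475586, 103.2547378540039), 0.27232712507247925)
catch top 19 [ 0.63694511 -0.09963692  0.17525146] [ 0.64930288 -0.09107712  0.19121201] [ 0.64197966 -0.09598015  0.18128466]
catch side 33 [ 0.63515179 -0.0998592   0.16842953] [ 0.6544897  -0.08924052  0.18669507] [ 0.64252659 -0.09576688  0.1833534 ]
```

```bash
cat > d.py <<'E'
import sys; from h import *
# usage: d.py x y z yawdeg : tool y down, tool z (jaw) along yaw+90 (bracket y) or opposite
s=manip.get_state(); Rc=R.from_rotvec(s['tool_rot']); M=Rc.as_matrix()
x,y,z,yaw=map(float,sys.argv[1:5]); a=np.radians(yaw)
f=np.array([-np.sin(a),np.cos(a),0]); 
if f@M[:,2]<0: f=-f
Y=np.array([0,0,-1.]); T=np.column_stack([np.cross(Y,f),Y,f])
rv=(Rc.inv()*R.from_matrix(T)).as_rotvec()
print('t',round(s['time'],2),'pos',s['tool_pos'].round(4),'F',s['ft_force'].round(2),'Tq',s['ft_torque'].round(2),'open',round(s['opening'],4))
print('tool axes in world (cols x,y,z)\n',M.round(3))
print('shift units NOW',(M.T@(np.array([x,y,z])-s['tool_pos'])/.04).round(2),'turn units',np.round(np.degrees(rv)/8,2))
print('shift units AFTER turn',(T.T@(np.array([x,y,z])-s['tool_pos'])/.04).round(2))
E
python3 d.py 0.405 0.181 0.12 5.05
python3 - <<'E'
from h import *
W=np.load('side0.npz')['W'];im=np.load('side0.npz')['im']
k=W[190:320,385:485].reshape(-1,3);k=k[(k[:,2]>.04)&(k[:,2]<.22)&(k[:,0]<.655)&(k[:,0]>.63)]
for lo,hi in((-.16,-.12),(-.075,-.04)):
    g=k[(k[:,1]>lo)&(k[:,1]<hi)]; 
    print(len(g),np.percentile(g[:,0],[5,25,50,75]),np.percentile(g[:,1],[1,50,99]))
    f=g[g[:,0]<np.percentile(g[:,0],25)+.0025]; print('  face',f[:,0].mean(),f[:,1].mean(),f[:,1].min(),f[:,1].max(),len(f))
T=np.load('top0.npz')['W'];a=T[130:215,325:400].reshape(-1,3)
base=a[(a[:,2]>.006)&(a[:,2]<.03)&(a[:,0]<.78)&(a[:,0]>.58)&(abs(a[:,1]+.097)<.09)]
print(cv2.minAreaRect(base[:,:2].astype(np.float32)*1000))
save(cv2.resize(im[185:325,380:500],None,fx=5,fy=4.2,interpolation=cv2.INTER_CUBIC),'rack.png')
E
```

```text
t 0.1 pos [0.1596 0.5517 0.2083] F [-0.18  0.51 -0.03] Tq [-0.   -0.06 -0.02] open 0.0857
tool axes in world (cols x,y,z)
 [[ 0.961 -0.001  0.278]
 [-0.278 -0.002  0.961]
 [-0.    -1.    -0.002]]
shift units NOW [ 8.47  2.22 -7.19] turn units [ 0.01 -2.65 -0.  ]
shift units AFTER turn [ 5.29  2.21 -9.77]
801 [0.64254736 0.6437605  0.64483252 0.64782462] [-0.14904562 -0.14127809 -0.12243106]
  face 0.6440996993736552 -0.1359271511593876 -0.1509572791801751 -0.12121652224005952 542
754 [0.64132631 0.64291452 0.6442295  0.64819726] [-0.07349311 -0.0652947  -0.04610574]
  face 0.6431143413071231 -0.06001636472090657 -0.07413625254129197 -0.04490123327349582 467
((683.4710693359375, -97.0041275024414), (192.7021484375, 178.98626708984375), 0.08974554389715195)
```

View pics/rack.png

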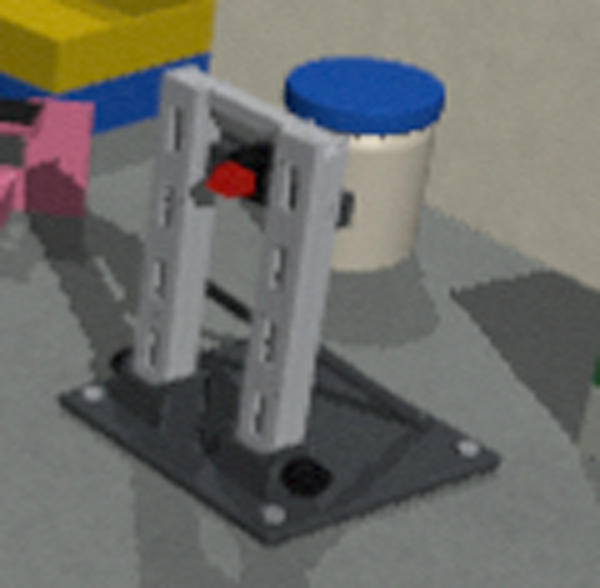

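The crop shows the four slots on each upright. On the near one the sills are at about crop y 208, 285, 360 and 432, and the catch is at (232,180). Next I move towards the bracket and use these sills to estimate the height offset.

```bash
python3 -m crank '[[0.9,0,-0.7,0,-0.88,0,1],[0.85,0,-0.8,0,-0.88,0,1],[0.8,0,-0.8,0,-0.88,0,1],[0.5,0,-1,0,0,0,1],[0.5,0,-1,0,0,0,1]]'
python3 d.py 0.405 0.181 0.12 5.05
python3 - <<'E'
from h import *
c=manip.calibration('side');K=np.array([[c['fx'],0,c['cx']],[0,c['fy'],c['cy']],[0,0,1.]])
Rm=R.from_rotvec(c['rotation']).as_matrix();e=np.array(c['eye'])
for nm,u,v in[('top',312,142),('s1',291,208),('s2',276,285),('s3',267,360),('s4',257,432),('Ltop',183,84),('L1',177,151),('L2',166,222),('L3',155,296),('L4',150,367)]:
    p=cv2.undistortPoints(np.array([[[380+u/5-.4,185+v/4.2-.4]]]),K,np.array(c['dist'])).ravel()
    r=Rm@np.array([p[0],-p[1],-1]); t=(.642-e[0])/r[0]; print(nm,(e+t*r).round(4))
E
```

```text
time: 0.72
tool_pos: [0.2955, 0.3656, 0.2057]
tool_rot: [-1.574, -0.081, 0.086]
ft_force: [0.3, 0.6, -1.0]
opening: 0.0852
t 0.72 pos [0.2955 0.3656 0.2057] F [ 0.25  0.57 -1.04] Tq [ 0.03 -0.1  -0.07] open 0.0852
tool axes in world (cols x,y,z)
 [[ 0.994 -0.003 -0.106]
 [ 0.106 -0.005  0.994]
 [-0.003 -1.    -0.005]]
shift units NOW [ 2.24  2.16 -4.87] turn units [ 0.03  0.13 -0.02]
shift units AFTER turn [ 2.32  2.14 -4.84]
top [ 0.642  -0.1458  0.2238]
s1 [ 0.642  -0.1391  0.1838]
s2 [ 0.642  -0.1366  0.1375]
s3 [ 0.642  -0.1375  0.0922]
s4 [ 0.642  -0.1376  0.0463]
Ltop [ 0.642  -0.062   0.2208]
L1 [ 0.642  -0.0628  0.1819]
L2 [ 0.642  -0.0606  0.1376]
L3 [ 0.642  -0.0584  0.0895]
L4 [ 0.642  -0.0602  0.0435]
```

```bash
python3 -m crank '[[0.5,0,-1,0,0.13,0,0.7],[0.5,0.2,-1,0,0,0,0.6],[0.5,0.3,-1,0,0,0,0.6],[0.5,0.3,-1,0,0,0,0.6],[0.3,0.3,-0.85,0,0,0,0.6]]'
python3 -m crank '[[0,0.5,0,0,0,0,0.6],[0,0,0,0,0,0,0.6]]'
python3 d.py 0.405 0.181 0.002 5.05
```

```text
time: 1.35
tool_pos: [0.4076, 0.1736, 0.1607]
tool_rot: [-1.575, -0.066, 0.07]
ft_force: [0.2, -0.5, -0.9]
opening: 0.0512
time: 1.6
tool_pos: [0.4072, 0.1706, 0.1389]
tool_rot: [-1.576, -0.06, 0.068]
ft_force: [-0.2, 0.4, -0.4]
opening: 0.0511
t 1.6 pos [0.4072 0.1706 0.1389] F [-0.23  0.45 -0.38] Tq [0.03 0.03 0.03] open 0.0511
tool axes in world (cols x,y,z)
 [[ 0.997 -0.005 -0.081]
 [ 0.081 -0.006  0.997]
 [-0.006 -1.    -0.006]]
shift units NOW [-0.01  3.42  0.28] turn units [ 0.04 -0.05 -0.04]
shift units AFTER turn [-0.03  3.42  0.26]
```

```bash
python3 -m crank '[[0,0.4,0.28,0.04,-0.05,-0.04,0.6],[0,0.9,0,0,0,0,0.6],[0,0.9,0,0,0,0,0.6],[0,0.8,0,0,0,0,0.6],[0,0.3,0,0,0,0,0.6]]'
python3 d.py 0.405 0.181 0.004 5.05
```

```text
time: 2.22
tool_pos: [0.41, 0.1853, 0.0082]
tool_rot: [-1.568, -0.079, 0.067]
ft_force: [0.3, -0.3, -0.5]
opening: 0.0514
t 2.23 pos [0.41   0.1853 0.0082] F [ 0.25 -0.3  -0.53] Tq [ 0.   -0.02 -0.03] open 0.0514
tool axes in world (cols x,y,z)
 [[ 0.996  0.008 -0.093]
 [ 0.093  0.002  0.996]
 [ 0.008 -1.     0.002]]
shift units NOW [-0.13  0.1  -0.1 ] turn units [-0.01  0.03  0.06]
shift units AFTER turn [-0.13  0.11 -0.1 ]
```

```bash
python3 -m crank '[[-0.13,0.1,-0.1,0,0.03,0.06,0.6],[0,0,0,0,0,0,0.6]]'; python3 d.py 0.405 0.181 0.004 5.05
python3 -m crank '[[0,0,0,0,0,0,0],[0,0,0,0,0,0,0],[0,0,0,0,0,0,0],[0,0,0,0,0,0,0],[0,0,0,0,0,0,0]]' 60; python3 d.py 0.405 0.181 0.004 5.05
```

```text
time: 2.48
tool_pos: [0.4053, 0.1811, 0.005]
tool_rot: [-1.568, -0.07, 0.071]
ft_force: [-0.5, 0.2, -0.3]
opening: 0.0512
t 2.48 pos [0.4053 0.1811 0.005 ] F [-0.49  0.24 -0.28] Tq [-0.02  0.04  0.05] open 0.0512
tool axes in world (cols x,y,z)
 [[ 0.996 -0.001 -0.089]
 [ 0.089  0.002  0.996]
 [-0.001 -1.     0.002]]
shift units NOW [-0.01  0.02 -0.  ] turn units [-0.01  0.01 -0.  ]
shift units AFTER turn [-0.01  0.02 -0.  ]
time: 3.1
tool_pos: [0.4081, 0.1819, 0.0077]
tool_rot: [-1.567, -0.074, 0.066]
ft_force: [0.6, -0.2, -0.5]
opening: -0.0001
t 3.1 pos [0.4081 0.1819 0.0077] F [ 0.64 -0.22 -0.51] Tq [0.01 0.02 0.06] open -0.0001
tool axes in world (cols x,y,z)
 [[ 0.996  0.005 -0.089]
 [ 0.089  0.003  0.996]
 [ 0.005 -1.     0.003]]
shift units NOW [-0.08  0.09 -0.01] turn units [-0.02  0.01  0.03]
shift units AFTER turn [-0.08  0.09 -0.01]
```

The fingers shut fully, so the grip missed the arm. I'll look.

Run:
```python
from h import *
im,W=cloud('side'); save(cv2.resize(im[150:310,220:380],None,fx=3.7,fy=3.7),'g1.png');
im2,W2=cloud('top'); save(cv2.resize(im2[210:330,190:340],None,fx=4,fy=4),'g2.png')
```

```text
(no output)
```

View pics/g1.png

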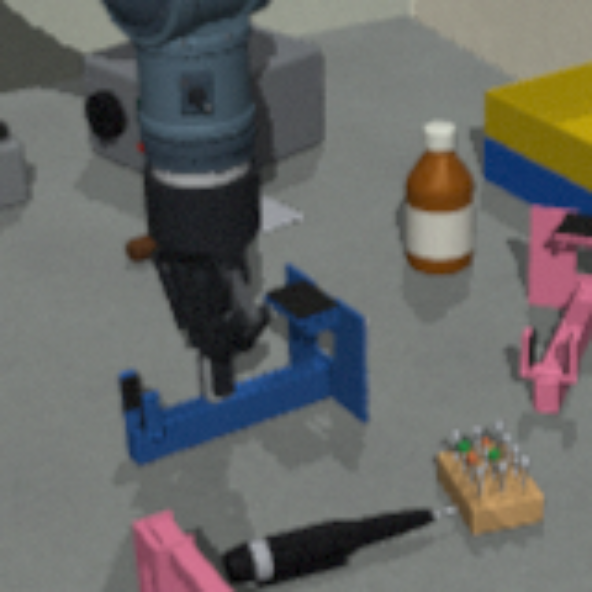

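Picture 4: the fingertips at about (215,385) are at or behind the arm's far edge. I'll re-measure the bracket and look at the top crop.

```bash
cat > b.py <<'E'
from m import *
def fit(P,nm):
    arm=P[(P[:,2]>.02)&(P[:,2]<.034)]
    q=cv2.fitLine(arm[:,:2].astype(np.float32),cv2.DIST_HUBER,0,.01,.01).ravel(); d=q[:2]*np.sign(q[0])
    s=(P[:,:2]-q[2:])@d; t=(P[:,:2]-q[2:])@np.array([-d[1],d[0]])
    print(nm,len(P),'c',q[2:],'yaw',np.degrees(np.arctan2(d[1],d[0])),'s',np.percentile(s,[1,99]),'t',np.percentile(t,[1,50,99]),'t arm',np.percentile((arm[:,:2]-q[2:])@np.array([-d[1],d[0]]),[2,98]),'zmax',np.percentile(P[:,2],99))
if __name__=='__main__':
  for n,box in(('top',(225,225,300,315)),('side',(240,215,330,285))):
    im,W=cloud(n); P=bracket(im,W,box); P=P[(P[:,2]<.1)&(P[:,1]<.26)&(P[:,0]<.52)]; fit(P,n)
    if n=='side': A=P
    else: B=P
  for k in (0.37,.39,.44,.46): print(k,[ (X[(abs(X[:,0]-k)<.008)&(X[:,2]>.022)&(X[:,2]<.033)][:,1].min().round(4),X[(abs(X[:,0]-k)<.008)&(X[:,2]>.022)&(X[:,2]<.033)][:,1].max().round(4)) for X in(A,B)])
E
python3 b.py
```

```text
top 52 c [0.49661458 0.15905036] yaw -87.9562 s [-0.00864462  0.0184518 ] t [-0.00545868  0.00060832  0.00409949] t arm [-0.00038315  0.00036512] zmax 0.09371566862528928
side 1097 c [0.40302896 0.17630754] yaw 5.6315665 s [-0.06106228  0.09771384] t [-0.04475261 -0.0034704   0.05231657] t arm [-0.04035112  0.04556347] zmax 0.0853100637061272Traceback (most recent call last):
  File "b.py", line 12, in <module>
    for k in (0.37,.39,.44,.46): print(k,[ (X[(abs(X[:,0]-k)<.008)&(X[:,2]>.022)&(X[:,2]<.033)][:,1].min().round(4),X[(abs(X[:,0]-k)<.008)&(X[:,2]>.022)&(X[:,2]<.033)][:,1].max().round(4)) for X in(A,B)])
                                            ~~~~~~~~~~~~~~~~~~~~~~~~~~~~~~~~~~~~~~~~~~~~~~~~~~~~~~~~~~~~^^
    return umr_minimum(a, axis, None, out, keepdims, initial, where)
ValueError: zero-size array to reduction operation minimum which has no identity
```

View pics/g2.png

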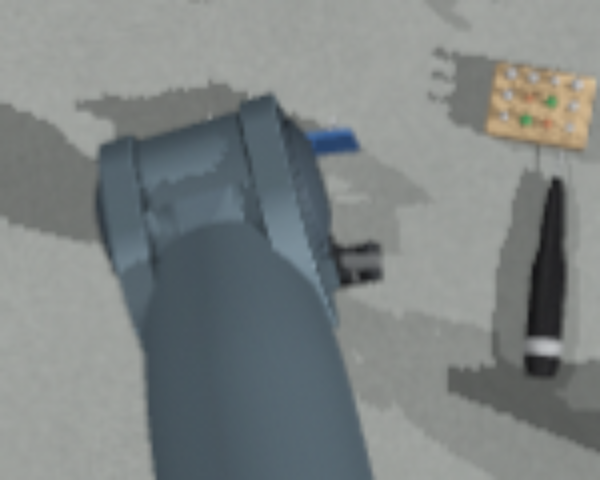

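Run:
```python
from b import *
import numpy as np
im0=np.load('side0.npz')['im'];W0=np.load('side0.npz')['W']
im,W=cloud('side'); 
for nm,i,w in(('old',im0,W0),('new',im,W)):
    P=bracket(i,w,(240,215,330,285));P=P[(P[:,2]<.1)&(P[:,1]<.26)&(P[:,0]<.52)]
    for k in (.36,.38,.40,.42,.44,.46):
        X=P[(abs(P[:,0]-k)<.008)&(P[:,2]<.033)]; T=X[X[:,2]>.026]
        print(nm,k,'near face y',np.median(X[(X[:,2]<.024)&(X[:,2]>.005)][:,1]).round(4),'top y',T[:,1].min().round(4) if len(T) else 0,T[:,1].max().round(4) if len(T) else 0, 'zmax',X[:,2].max().round(4))
    pl=P[P[:,2]>.035]; print('plate',pl.min(0),pl.max(0))
k=W[230:262,265:300].reshape(-1,3); c=im[230:262,265:300].reshape(-1,3).astype(int)
g=k[(c.max(1)<70)&(abs(k[:,0]-.408)<.03)&(k[:,2]<.06)]
for z in np.arange(.0,.06,.008):
    q=g[(g[:,2]>z)&(g[:,2]<z+.008)]
    if len(q): print('dark',z.round(3),len(q),q.min(0).round(3),q.max(0).round(3))
c=manip.calibration('side');K=np.array([[c['fx'],0,c['cx']],[0,c['fy'],c['cy']],[0,0,1.]])
Rm=R.from_rotvec(c['rotation']).as_matrix()
p=Rm.T@(manip.get_state()['tool_pos']-c['eye']); px=cv2.projectPoints(np.array([[p[0],-p[1],-p[2]]]),np.zeros(3),np.zeros(3),K,np.array(c['dist']))[0].ravel();print('tcp px',px,'crop',(px-[220,150])*3.7)
```

```text
old 0.36 near face y 0.169 top y 0.1571 0.1887 zmax 0.0323
old 0.38 near face y 0.1709 top y 0.1677 0.1876 zmax 0.0329
old 0.4 near face y 0.1731 top y 0.1706 0.1857 zmax 0.0304
old 0.42 near face y 0.1745 top y 0.1725 0.1876 zmax 0.0311
old 0.44 near face y 0.1772 top y 0.1731 0.191 zmax 0.0311
old 0.46 near face y 0.1779 top y 0.1751 0.1933 zmax 0.0318
plate [0.34246584 0.13702596 0.03507024] [0.50478874 0.23936245 0.08747852]
new 0.36 near face y 0.1692 top y 0.1569 0.1886 zmax 0.0324
new 0.38 near face y 0.1712 top y 0.17 0.1859 zmax 0.0318
new 0.4 near face y 0.173 top y 0.1721 0.1852 zmax 0.0298
new 0.42 near face y 0.1743 top y 0.1713 0.1848 zmax 0.0323
new 0.44 near face y 0.1761 top y 0.1745 0.1926 zmax 0.0308
new 0.46 near face y 0.1779 top y 0.1774 0.1929 zmax 0.0307
plate [0.34242441 0.13799564 0.03506156] [0.50465632 0.24018069 0.08696483]
dark 0.0 1 [0.436 0.299 0.003] [0.436 0.299 0.003]
dark 0.024 1 [0.414 0.178 0.031] [0.414 0.178 0.031]
dark 0.032 2 [0.409 0.169 0.036] [0.411 0.172 0.04 ]
dark 0.04 15 [0.402 0.164 0.04 ] [0.413 0.178 0.048]
dark 0.048 16 [0.402 0.164 0.048] [0.421 0.177 0.056]
dark 0.056 11 [0.403 0.166 0.056] [0.414 0.174 0.059]
tcp px [278.61152106 263.72217382] crop [216.86262791 420.77204314]
```

The bracket has not moved (arm centre still y≈0.181). The fingers shut just above the arm: the tips look to be at z≈0.03, though TCP z reads 0.008. The tips really stand about 20 mm higher than reported. I'll open and go lower in small steps, watching the force.

```bash
python3 -m crank '[[0,0,0,0,0,0,0.6],[0,0,0,0,0,0,0.6],[-0.06,0,0,0,0,0,0.6],[0,0.2,0,0,0,0,0.6],[0,0,0,0,0,0,0.6]]' 40; python3 -m crank '[[0,0.15,0,0,0,0,0.6]]';  python3 d.py 0.405 0.181 -0.014 5.05
python3 - <<'E'
from h import *
im,W=cloud('side'); save(cv2.resize(im[170:290,220:340],None,fx=4.5,fy=4.5),'g3.png')
E
```

```text
time: 3.98
tool_pos: [0.4051, 0.1815, -0.0012]
tool_rot: [-1.567, -0.073, 0.067]
ft_force: [-0.1, 0.3, 0.3]
opening: 0.0512
time: 4.1
tool_pos: [0.4055, 0.1817, -0.0073]
tool_rot: [-1.567, -0.074, 0.066]
ft_force: [0.2, -0.2, -0.5]
opening: 0.0511
t 4.1 pos [ 0.4055  0.1817 -0.0073] F [ 0.21 -0.2  -0.49] Tq [0.03 0.08 0.04] open 0.0511
tool axes in world (cols x,y,z)
 [[ 0.996  0.005 -0.089]
 [ 0.089  0.003  0.996]
 [ 0.005 -1.     0.003]]
shift units NOW [-0.02  0.17 -0.02] turn units [-0.02  0.01  0.03]
shift units AFTER turn [-0.01  0.17 -0.02]
```

View pics/g3.png

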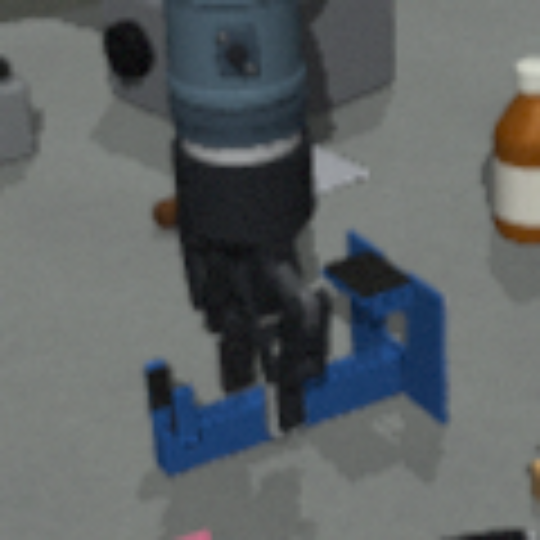

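Picture 6 shows the fingers straddling the arm, with the near tip at (285,430) partway down its side. I'll go down 5 mm more and close.

```bash
python3 -m crank '[[0,0.12,0,0,0,0,0.6],[0,0,0,0,0,0,0.3],[0,0,0,0,0,0,0],[0,0,0,0,0,0,0],[0,0,0,0,0,0,0]]' 60; python3 -m crank '[[0,0,0,0,0,0,0],[0,-0.2,0,0,0,0,0],[0,-0.5,0,0,0,0,0],[0,0,0,0,0,0,0]]'; python3 d.py 0.55 -0.097 0.16 0.7
```

```text
time: 4.78
tool_pos: [0.4045, 0.1815, -0.0135]
tool_rot: [-1.567, -0.072, 0.068]
ft_force: [0.9, -0.1, -1.1]
opening: 0.0168
time: 5.28
tool_pos: [0.4026, 0.1809, 0.0148]
tool_rot: [-1.568, -0.069, 0.071]
ft_force: [0.0, -0.1, -4.3]
opening: 0.0163
t 5.28 pos [0.4026 0.1809 0.0148] F [ 0.01 -0.08 -4.31] Tq [-0.05  0.08  0.04] open 0.0163
tool axes in world (cols x,y,z)
 [[ 0.996 -0.001 -0.089]
 [ 0.089  0.002  0.996]
 [-0.001 -1.     0.002]]
shift units NOW [ 3.05 -3.65 -7.24] turn units [-0.01  0.55 -0.01]
shift units AFTER turn [ 3.6  -3.63 -6.99]
```

```bash
python3 -m crank '[[0,-0.9,0,0,0,0,0],[0,-1,0,0,0,0,0],[0,-0.8,-0.3,0,0.2,0,0],[0,-0.1,-0.9,0,0.35,0,0],[0.3,0,-1,0,0,0,0]]' 80; python3 -m crank '[[0.4,0,-1,0,0,0,0],[0.4,0,-1,0,0,0,0],[0.4,0,-1,0,0,0,0],[0.4,0,-1,0,0,0,0],[0,0,0,0,0,0,0]]'; python3 d.py 0.522 -0.0985 0.1185 0.7
```

```text
time: 5.9
tool_pos: [0.4151, 0.092, 0.1267]
tool_rot: [-1.57, -0.007, 0.018]
ft_force: [1.1, -0.2, -4.6]
opening: 0.016
time: 6.52
tool_pos: [0.4815, -0.0742, 0.1223]
tool_rot: [-1.57, -0.001, 0.018]
ft_force: [-0.2, 0.2, -2.7]
opening: 0.0163
t 6.53 pos [ 0.4815 -0.0742  0.1223] F [-0.18  0.21 -2.75] Tq [ 0.01  0.16 -0.04] open 0.0163
tool axes in world (cols x,y,z)
 [[ 1.    -0.011 -0.012]
 [ 0.012  0.001  1.   ]
 [-0.011 -1.     0.001]]
shift units NOW [ 1.01  0.08 -0.62] turn units [-0.01  0.   -0.08]
shift units AFTER turn [ 1.01  0.1  -0.62]
```

```bash
python3 -m crank '[[0.3,0,-0.6,0,0,-0.08,0],[0.35,0.08,0,0,0,0,0],[0,0,0,0,0,0,0]]'; python3 d.py 0.522 -0.0985 0.1185 0.7
python3 - <<'E'
from m import *
im,W=cloud('side'); np.savez('side1.npz',im=im,W=W)
P=bracket(im,W,(300,150,470,320)); P=P[(P[:,0]<.66)&(P[:,1]<.0)&(P[:,2]>.09)&(P[:,2]<.26)]
print(len(P),np.percentile(P,[0,1,50,99,100],axis=0).round(4))
pl=P[P[:,0]>P[:,0].max()-.02]; print('plate y',np.percentile(pl[:,1],[1,99]),'z',np.percentile(pl[:,2],[1,2,98,99]),'x',np.percentile(pl[:,0],[5,50,95,99]))
im2,W2=cloud('top'); h=bracket(im2,W2,(300,120,440,280)); h=h[(h[:,2]>.09)&(h[:,2]<.26)&(h[:,1]>-.17)&(h[:,1]<-.02)]
if len(h):
  print('top',len(h),np.percentile(h,[1,50,99],axis=0).round(4)); print(cv2.minAreaRect(h[h[:,2]>.2][:,:2].astype(np.float32)*1000) if (h[:,2]>.2).sum()>5 else '')
save(cv2.resize(im[150:310,300:500],None,fx=3.7,fy=3.7),'p1.png')
E
```

```text
time: 6.9
tool_pos: [0.5054, -0.096, 0.1161]
tool_rot: [-1.566, -0.006, 0.015]
ft_force: [0.0, 1.1, -3.4]
opening: 0.016
t 6.9 pos [ 0.5054 -0.096   0.1161] F [ 0.02  1.13 -3.43] Tq [0.04 0.15 0.07] open 0.016
tool axes in world (cols x,y,z)
 [[ 1.    -0.006 -0.013]
 [ 0.013  0.005  1.   ]
 [-0.006 -1.     0.005]]
shift units NOW [ 0.41 -0.06 -0.07] turn units [-0.03  0.01 -0.04]
shift units AFTER turn [ 0.41 -0.06 -0.07]
1668 [[ 0.4408 -0.1616  0.1271]
 [ 0.4423 -0.1462  0.1309]
 [ 0.575  -0.1061  0.1575]
 [ 0.6019 -0.0504  0.2139]
 [ 0.6568 -0.0436  0.2498]]
plate y [-0.0945764 -0.0945764] z [0.19356719 0.19356719 0.19356719 0.19356719] x [0.65680399 0.65680399 0.65680399 0.65680399]
top 62 [[ 0.5931 -0.0641  0.1408]
 [ 0.595  -0.0555  0.1811]
 [ 0.5995 -0.0462  0.2157]]
((596.5804443359375, -55.11729049682617), (4.715474605560303, 17.546405792236328), 4.491751194000244)
```

View pics/p1.png

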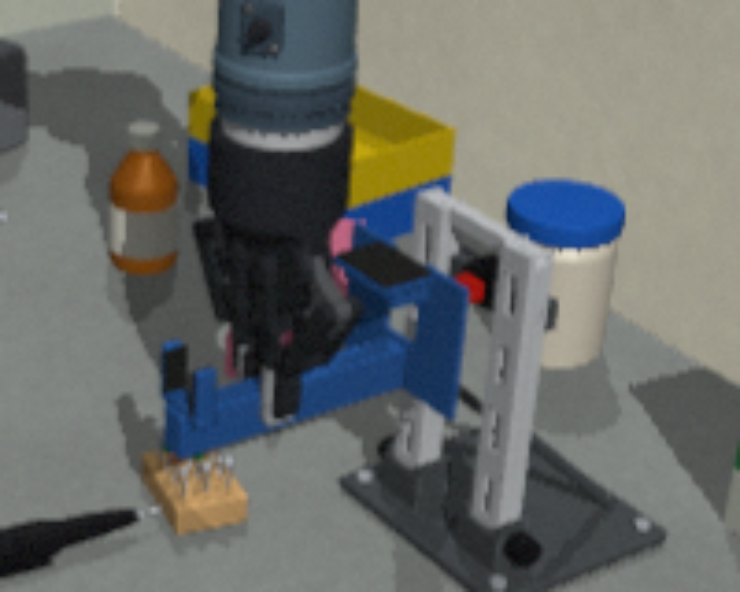

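Picture 7 shows the bracket level and held in front of the rack, square to it. The plate is at x≈0.601 and its underside at about 0.130. I'll go in now, in steps.

```bash
python3 -m crank '[[0.25,-0.07,-0.03,-0.03,0,-0.04,0],[0.2,0,0,0,0,0,0],[0,0,0,0,0,0,0]]'; python3 d.py 0.532 -0.0975 0.1185 0.7
```

```text
time: 7.38
tool_pos: [0.5234, -0.0954, 0.1196]
tool_rot: [-1.57, -0.012, 0.012]
ft_force: [1.0, 0.3, -3.5]
opening: 0.0161
t 7.38 pos [ 0.5234 -0.0954  0.1196] F [ 1.03  0.31 -3.5 ] Tq [0.02 0.15 0.01] open 0.0161
tool axes in world (cols x,y,z)
 [[ 1.    -0.    -0.015]
 [ 0.015  0.     1.   ]
 [-0.    -1.     0.   ]]
shift units NOW [ 0.21  0.03 -0.06] turn units [-0.    0.02 -0.  ]
shift units AFTER turn [ 0.21  0.03 -0.06]
```

```bash
python3 -m crank '[[0.2,0.02,-0.05,0,0.02,0,0],[0.1,0,0,0,0,0,0],[0,0,0,0,0,0,0]]'; python3 d.py 0.547 -0.0975 0.1185 0.7; python3 -m crank '[[0.1,0,0,0,0,0,0],[0.1,0,0,0,0,0,0]]'; python3 d.py 0.547 -0.0975 0.1185 0.7
```

```text
time: 7.75
tool_pos: [0.5363, -0.0973, 0.1187]
tool_rot: [-1.57, -0.01, 0.01]
ft_force: [-1.1, 0.5, -3.4]
opening: 0.0161
t 7.75 pos [ 0.5363 -0.0973  0.1187] F [-1.11  0.51 -3.39] Tq [ 0.04  0.14 -0.01] open 0.0161
tool axes in world (cols x,y,z)
 [[ 1.    -0.    -0.012]
 [ 0.012  0.     1.   ]
 [-0.    -1.     0.   ]]
shift units NOW [ 0.27  0.   -0.01] turn units [-0.  0. -0.]
shift units AFTER turn [ 0.27  0.   -0.01]
time: 8.0
tool_pos: [0.5443, -0.0973, 0.1186]
tool_rot: [-1.57, -0.009, 0.01]
ft_force: [-0.2, 0.3, -3.9]
opening: 0.0162
t 8.0 pos [ 0.5443 -0.0973  0.1186] F [-0.21  0.26 -3.86] Tq [-0.08  0.11 -0.01] open 0.0162
tool axes in world (cols x,y,z)
 [[ 1.    -0.001 -0.012]
 [ 0.012  0.     1.   ]
 [-0.001 -1.     0.   ]]
shift units NOW [ 0.07  0.   -0.01] turn units [-0.   -0.   -0.01]
shift units AFTER turn [ 0.07  0.   -0.01]
```

The claws are past the butt depth with no force, so they are in the slots. I'll push on until the plate makes contact.

```bash
for i in 1; do python3 -m crank '[[0.06,0,0,0,0,0,0],[0.06,0,0,0,0,0,0]]'; done; python3 -m crank '[[0.06,0,0,0,0,0,0]]'; python3 d.py 0.547 -0.0975 0.1185 0.7
```

```text
time: 8.25
tool_pos: [0.5465, -0.097, 0.1177]
tool_rot: [-1.57, -0.004, 0.014]
ft_force: [-8.4, -0.7, -1.3]
opening: 0.0159
time: 8.38
tool_pos: [0.5461, -0.0968, 0.1169]
tool_rot: [-1.57, 0.001, 0.018]
ft_force: [-7.7, -1.0, -2.1]
opening: 0.0162
t 8.38 pos [ 0.5461 -0.0968  0.1169] F [-7.65 -0.96 -2.14] Tq [-0.07  0.94 -0.02] open 0.0162
tool axes in world (cols x,y,z)
 [[ 1.    -0.012 -0.011]
 [ 0.011  0.001  1.   ]
 [-0.012 -1.     0.001]]
shift units NOW [ 0.02 -0.04 -0.02] turn units [-0.01 -0.01 -0.09]
shift units AFTER turn [ 0.02 -0.04 -0.02]
```

Plate contact is at x=0.546 with about 8 N, as predicted. Now I let it down gently.

```bash
python3 -m crank '[[0,0.05,0,0,0,-0.09,0],[0,0.05,0,0,0,0,0]]'; python3 d.py 0.546 -0.0975 0.1115 0.7;python3 -m crank '[[0,0.04,0,0,0,0,0],[0,0.04,0,0,0,0,0]]'; python3 d.py 0.546 -0.0975 0.1115 0.7
```

```text
time: 8.62
tool_pos: [0.546, -0.0967, 0.1126]
tool_rot: [-1.57, -0.009, 0.008]
ft_force: [0.2, 0.3, -3.9]
opening: 0.016
t 8.62 pos [ 0.546  -0.0967  0.1126] F [ 0.22  0.28 -3.86] Tq [0.01 0.18 0.03] open 0.016
tool axes in world (cols x,y,z)
 [[ 1.     0.001 -0.011]
 [ 0.011  0.001  1.   ]
 [ 0.001 -1.     0.001]]
shift units NOW [-0.    0.03 -0.02] turn units [-0.01 -0.01  0.01]
shift units AFTER turn [-0.    0.03 -0.02]
time: 8.88
tool_pos: [0.5466, -0.0968, 0.1096]
tool_rot: [-1.57, -0.01, 0.007]
ft_force: [-2.6, 0.2, -1.1]
opening: 0.0162
t 8.88 pos [ 0.5466 -0.0968  0.1096] F [-2.63  0.22 -1.09] Tq [0.07 0.33 0.  ] open 0.0162
tool axes in world (cols x,y,z)
 [[ 1.     0.002 -0.011]
 [ 0.011  0.001  1.   ]
 [ 0.002 -1.     0.001]]
shift units NOW [-0.01 -0.05 -0.02] turn units [-0.01 -0.01  0.01]
shift units AFTER turn [-0.01 -0.05 -0.02]
```

```bash
python3 -m crank '[[0,0.05,0,0,0,0,0],[0,0.05,0,0,0,0,0]]'; python3 d.py 0.546 -0.0975 0.1115 0.7;python3 -m crank '[[0,0,0,0,0,0,0.1],[0,0,0,0,0,0,0.25],[0,0,0,0,0,0,0.4],[0,0,0,0,0,0,0.4],[0,0,0,0,0,0,0.4]]'
python3 - <<'E'
from h import *
im,W=cloud('side'); save(cv2.resize(im[160:290,330:480],None,fx=4,fy=4),'r1.png')
E
```

```text
time: 9.12
tool_pos: [0.5461, -0.0969, 0.1061]
tool_rot: [-1.57, -0.01, 0.008]
ft_force: [-4.9, 0.3, 0.5]
opening: 0.0159
t 9.12 pos [ 0.5461 -0.0969  0.1061] F [-4.94  0.3   0.55] Tq [0.1  0.59 0.11] open 0.0159
tool axes in world (cols x,y,z)
 [[ 1.     0.001 -0.011]
 [ 0.011  0.     1.   ]
 [ 0.001 -1.     0.   ]]
shift units NOW [-0.   -0.13 -0.02] turn units [-0.   -0.01  0.01]
shift units AFTER turn [-0.   -0.13 -0.02]
time: 9.75
tool_pos: [0.5495, -0.0975, 0.1075]
tool_rot: [-1.571, -0.015, 0.003]
ft_force: [-0.8, -0.5, -0.1]
opening: 0.0339
```

View pics/r1.png

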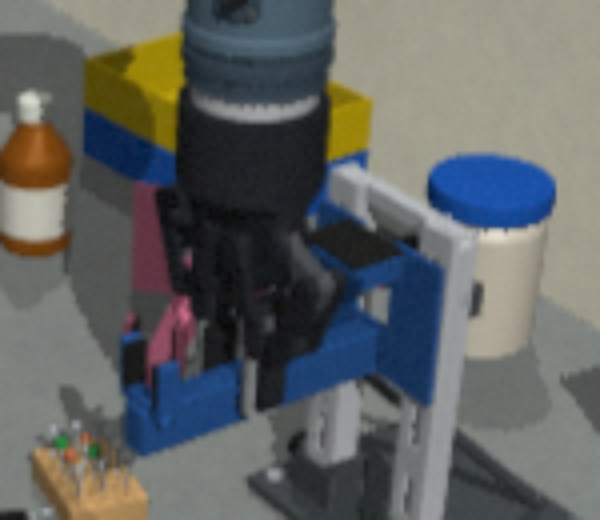

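Picture 8: the bracket hangs level with its plate against the uprights, released. Next I rise, shut the fingers and go over the pad.

```bash
python3 -m crank '[[0,-0.3,0,0,0,0,0.4],[0,-0.6,0,0,0,0,0.4],[0,-1,0,0,0,0,0.4],[0,-1,0,0,0,0,0.2],[0,-0.6,0,0,0,0,0]]' 40;python3 -m crank '[[0.5,0,0,0,0,0,0],[0.9,0,0,0,0,0,0],[0.4,0,0,0,0,0,0],[0,0,0,0,0,0,0]]'; python3 d.py 0.6205 -0.0975 0.19 0.7
python3 - <<'E'
from m import *
im,W=cloud('side')
P=bracket(im,W,(300,150,470,320)); P=P[(P[:,0]<.66)&(P[:,1]<.0)&(P[:,2]>.09)&(P[:,2]<.24)]
print(len(P),np.percentile(P,[1,50,98,99],axis=0).round(4))
c=im.astype(int).max(-1); k=W[(c<60)&(W[...,2]>.19)&(W[...,2]<.3)&(abs(W[...,0]-.61)<.045)&(abs(W[...,1]+.0975)<.04)]
for z in np.arange(.19,.3,.006):
    q=k[(k[:,2]>z)&(k[:,2]<z+.006)]
    if len(q): print(z.round(3),len(q),q.min(0).round(3),q.max(0).round(3))
E
```

```text
time: 10.42
tool_pos: [0.5469, -0.0969, 0.2527]
tool_rot: [-1.57, -0.013, 0.005]
ft_force: [0.6, 0.0, -0.2]
opening: 0.001
time: 10.92
tool_pos: [0.6228, -0.0967, 0.2613]
tool_rot: [-1.573, -0.021, -0.004]
ft_force: [0.0, 0.5, -0.9]
opening: 0.0001
t 10.93 pos [ 0.6228 -0.0967  0.2613] F [ 0.    0.53 -0.89] Tq [0.02 0.02 0.03] open 0.0001
tool axes in world (cols x,y,z)
 [[ 1.     0.016 -0.011]
 [ 0.011 -0.003  1.   ]
 [ 0.016 -1.    -0.003]]
shift units NOW [-0.09  1.78 -0.01] turn units [ 0.02 -0.01  0.11]
shift units AFTER turn [-0.06  1.78 -0.02]
1769 [[ 0.4831 -0.1464  0.1201]
 [ 0.6098 -0.1062  0.1467]
 [ 0.6411 -0.0507  0.2043]
 [ 0.6417 -0.0493  0.2057]]
0.196 3 [ 0.605 -0.113  0.201] [ 0.606 -0.086  0.202]
0.202 170 [ 0.603 -0.121  0.202] [ 0.641 -0.076  0.207]
0.28 1 [ 0.613 -0.096  0.286] [ 0.613 -0.096  0.286]
0.286 10 [ 0.61  -0.11   0.287] [ 0.63  -0.097  0.292]
0.292 19 [ 0.611 -0.112  0.292] [ 0.627 -0.095  0.297]
0.298 7 [ 0.612 -0.113  0.298] [ 0.626 -0.095  0.3  ]
```

The pad top is at z≈0.2045. The tips are at ≈0.284 with 0.261 reported, so they stand 23 mm higher than reported and contact is expected at about 0.182. I'll descend to just above that.

```bash
python3 -m crank '[[-0.05,0.6,-0.03,0.02,0,0.11,0],[0,0.6,0,0,0,0,0],[0,0.4,0,0,0,0,0],[0,0,0,0,0,0,0]]'; python3 d.py 0.6215 -0.098 0.185 0.7
```

```text
time: 11.48
tool_pos: [0.6176, -0.0982, 0.1985]
tool_rot: [-1.571, -0.009, 0.007]
ft_force: [0.1, -0.1, -0.9]
opening: 0.0003
t 11.47 pos [ 0.6176 -0.0982  0.1985] F [ 0.13 -0.13 -0.85] Tq [-0.01  0.04  0.  ] open 0.0003
tool axes in world (cols x,y,z)
 [[ 1.     0.001 -0.01 ]
 [ 0.01  -0.001  1.   ]
 [ 0.001 -1.    -0.001]]
shift units NOW [0.1  0.34 0.  ] turn units [ 0.   -0.01  0.01]
shift units AFTER turn [0.1  0.34 0.  ]
```

```bash
python3 -m crank '[[0.1,0.15,0,0,0,0,0],[0,0.12,0,0,0,0,0]]'; python3 -m crank '[[0,0.05,0,0,0,0,0]]';python3 -m crank '[[0,0.05,0,0,0,0,0]]'; python3 -m crank '[[0,0.03,0,0,0,0,0]]'
```

```text
time: 11.72
tool_pos: [0.6221, -0.0984, 0.1895]
tool_rot: [-1.572, -0.011, 0.005]
ft_force: [-0.5, -0.3, -0.3]
opening: -0.0003
time: 11.85
tool_pos: [0.6223, -0.0985, 0.1877]
tool_rot: [-1.572, -0.011, 0.005]
ft_force: [0.4, 0.6, 0.8]
opening: 0.0
time: 11.98
tool_pos: [0.6225, -0.0985, 0.1859]
tool_rot: [-1.572, -0.011, 0.004]
ft_force: [0.3, -0.6, 0.1]
opening: -0.0002
time: 12.1
tool_pos: [0.6226, -0.0985, 0.1847]
tool_rot: [-1.573, -0.012, 0.004]
ft_force: [0.2, -0.2, -0.1]
opening: -0.0002
```

```bash
python3 -m crank '[[0,0.05,0,0,0,0.04,0]]';python3 -m crank '[[0,0.05,0,0,0,0,0]]'; python3 -m crank '[[0,0.05,0,0,0,0,0]]'; python3 -m crank '[[0,0.05,0,0,0,0,0]]'
```

```text
time: 12.22
tool_pos: [0.6227, -0.0985, 0.1828]
tool_rot: [-1.573, -0.007, 0.008]
ft_force: [0.6, -0.4, 0.2]
opening: 0.0002
time: 12.35
tool_pos: [0.6228, -0.0986, 0.1813]
tool_rot: [-1.573, -0.008, 0.008]
ft_force: [-1.9, 0.4, 4.5]
opening: 0.0001
time: 12.48
tool_pos: [0.6229, -0.0987, 0.18]
tool_rot: [-1.573, -0.008, 0.008]
ft_force: [-2.2, -0.0, 5.0]
opening: 0.0001
time: 12.6
tool_pos: [0.6229, -0.0989, 0.1789]
tool_rot: [-1.574, -0.009, 0.007]
ft_force: [-3.1, 0.3, 7.4]
opening: 0.0
```

Contact, and the force rises smoothly. I continue in 2 mm steps.

```bash
python3 -m crank '[[0,0.05,0,0,0,0,0]]';python3 -m crank '[[0,0.05,0,0,0,0,0]]'; python3 -m crank '[[0,0.05,0,0,0,0,0]]'
```

```text
time: 12.72
tool_pos: [0.623, -0.099, 0.178]
tool_rot: [-1.574, -0.01, 0.006]
ft_force: [-3.3, 0.2, 7.7]
opening: -0.0
time: 12.85
tool_pos: [0.623, -0.0991, 0.1774]
tool_rot: [-1.575, -0.011, 0.005]
ft_force: [-3.4, 0.8, 8.5]
opening: 0.0002
time: 12.98
tool_pos: [0.6231, -0.0993, 0.1769]
tool_rot: [-1.576, -0.012, 0.004]
ft_force: [-3.9, 0.8, 8.2]
opening: -0.0
```

```bash
python3 -m crank '[[0,0.05,0,0,0,0,0]]'
```

```text
time: 13.1
tool_pos: [0.6233, -0.0993, 0.1751]
tool_rot: [-1.576, -0.012, 0.003]
ft_force: [0.7, -0.3, 0.4]
opening: -0.0003
```

The force dropped suddenly after 6.4 mm of travel, which looks like the snap. I'll confirm against the hard stop, gently.

```bash
python3 -m crank '[[0,0.03,0,0,0,0,0]]'; python3 -m crank '[[0,0.03,0,0,0,0,0]]'
```

```text
time: 13.22
tool_pos: [0.6234, -0.0993, 0.1749]
tool_rot: [-1.576, -0.013, 0.003]
ft_force: [-3.6, 0.5, 9.8]
opening: -0.0001
time: 13.35
tool_pos: [0.6235, -0.0993, 0.1749]
tool_rot: [-1.576, -0.014, 0.002]
ft_force: [-4.1, -0.4, 10.0]
opening: -0.0
```

```bash
python3 -m crank '[[0,0.05,0,0,0,0,0]]'; python3 -m crank '[[0,-0.3,0,0,0,0,0],[0,-0.8,0,0,0,0,0],[0,-0.8,0,0,0,0,0],[-0.6,-0.3,0,0,0,0,0],[-1,0,0,0,0,0,0]]'; python3 -m crank '[[-1,-0.5,0,0,0,0,0],[-0.8,0,0,0,0,0,0],[0,0,0,0,0,0,0]]'
python3 - <<'E'
from m import *
im,W=cloud('side')
P=bracket(im,W,(300,150,470,320)); P=P[(P[:,0]<.66)&(P[:,1]<.0)&(P[:,2]>.09)&(P[:,2]<.24)]
print(len(P),np.percentile(P,[1,50,98,99],axis=0).round(4))
save(cv2.resize(im[170:290,340:480],None,fx=5,fy=5,interpolation=cv2.INTER_CUBIC),'f1.png')
h=cv2.cvtColor(im,cv2.COLOR_RGB2HSV); m=((h[...,0]<6)|(h[...,0]>174))&(h[...,1]>180)&(W[...,2]>.12)&(W[...,2]<.22)&(abs(W[...,1]+.097)<.04)&(abs(W[...,0]-.64)<.05)
k=W[m];print('catch',len(k),k.min(0) if len(k) else '',k.max(0) if len(k) else '')
E
```

```text
time: 13.48
tool_pos: [0.6235, -0.0994, 0.1748]
tool_rot: [-1.577, -0.015, 0.001]
ft_force: [-5.9, 0.9, 15.0]
opening: -0.0001
time: 14.1
tool_pos: [0.5598, -0.0996, 0.2635]
tool_rot: [-1.576, -0.015, 0.002]
ft_force: [-0.4, 0.4, -0.1]
opening: -0.0001
time: 14.48
tool_pos: [0.4839, -0.1001, 0.2841]
tool_rot: [-1.577, -0.015, 0.002]
ft_force: [0.3, 0.2, -0.4]
opening: 0.0002
1763 [[ 0.4835 -0.1463  0.1132]
 [ 0.6108 -0.1066  0.1394]
 [ 0.6412 -0.0522  0.1967]
 [ 0.6416 -0.0492  0.1981]]
catch 0
```

View pics/f1.png

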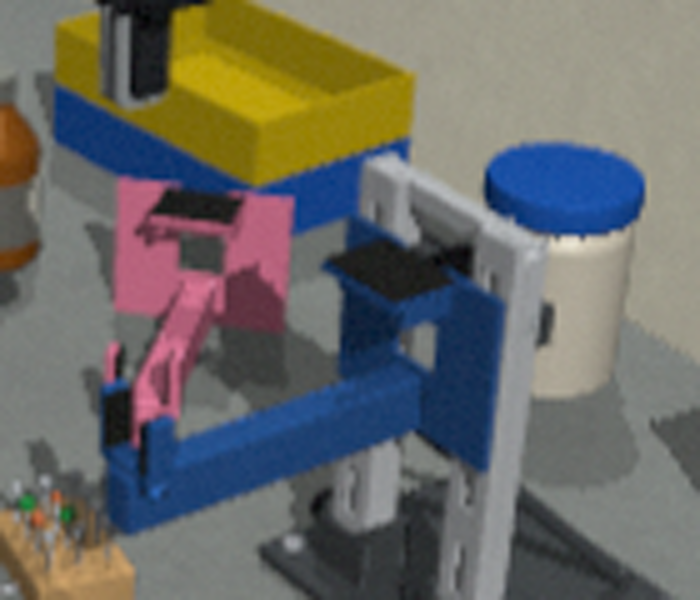

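```bash
python3 -m crank '[[0,0,0,0,0,0,0],[0,0,0,0,0,0,0]]'; python3 -c "
from workcell import manip; print(manip.close_job())"
```

```text
time: 14.78
tool_pos: [0.4871, -0.1006, 0.284]
tool_rot: [-1.577, -0.017, 0.001]
ft_force: [1.0, -0.2, -1.2]
opening: 0.0003
the job is handed in; nothing more can be done
None
```

I hooked the blue bracket into the upper two slots of both uprights, pressed it home on its thumb pad, let go and handed the job in at 14.8 s. No verdict came back. I could not see the red catch at the end, because the ledge hides it from the side camera.

- **First grasp missed:** the fingers shut just above the bracket's arm without touching it. The fingertips really stand about 20 mm higher than the tool position says. I measured that, went lower, and the second grip held.
- **Hooking in:** the claws entered on the first try. The plate met the uprights with about 8 N, and I let the bracket down onto the catch before releasing it.
- **Pressing:** the wrist sensor read at most about 8.5 N on the pad, then fell suddenly to about 0.4 N. After that the bracket did not move (0.1 mm) under 15 N, the most it read.
- **Last picture:** the bracket sits about 7.6 mm lower than before pressing. Its underside is at z ≈ 0.114 m and its plate is against the uprights. The gripper is clear of everything.

**Catch:** I judged that it snapped out from the sudden force drop and the hard stop. The 8.5 N peak is below the stated 10–17 N; the bracket's own weight of about 3 N would bring it to about 11.6 N. I did not measure the bystanders again at the end.

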